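# Find the pot's own lid

### The job

Three loose lids of different sizes lie on the sorting bench beside one pot. Pick out the lid that fits the pot, set it down on the pot without dropping it, so that it sits flat in place all round the rim, and let go. Leave the pot and the two other lids where they are.

Things in the scene. Friction and masses are not known exactly. Their poses are not given: they have to be found in the camera images.
- pot: open aluminium pot standing on the bench: 100 mm tall, 132 mm across outside, 124 mm inside (floor 5 mm thick), loose, about 0.9 kg; wire side handles 78 mm up, reaching 92 mm from the axis along its +y and -y. Origin: centre of its underside, z up the axis. A fitting lid's disc rests on the rim with its step inside the mouth, the lid's origin 90 mm above the pot's.
- lid_a: loose round aluminium lid, lying knob up: disc 108 mm across, 10 to 13 mm up at its edge, crown 20 mm up; under it a step 72 mm across, 10 mm deep, edge tapered by 8 mm. Origin: centre of the step's underside, z up. Central black knob, 28 mm thick from 30 to 56 mm above the origin, on a 16 mm stem. About 0.16 kg. The three lids differ only in diameter.
- lid_b: loose round aluminium lid, lying knob up: disc 144 mm across, 10 to 13 mm up at its edge, crown 20 mm up; under it a step 108 mm across, 10 mm deep, edge tapered by 8 mm. Origin: centre of the step's underside, z up. Central black knob, 28 mm thick from 30 to 56 mm above the origin, on a 16 mm stem. About 0.25 kg. The three lids differ only in diameter.
- lid_c: loose round aluminium lid, lying knob up: disc 184 mm across, 10 to 13 mm up at its edge, crown 20 mm up; under it a step 148 mm across, 10 mm deep, edge tapered by 8 mm. Origin: centre of the step's underside, z up. Central black knob, 28 mm thick from 30 to 56 mm above the origin, on a 16 mm stem. About 0.38 kg. The three lids differ only in diameter.

How it is judged:
On the way:
1. the fitting lid, still held by the gripper, has been lowered over the pot to within 20 mm of its seat (contact force between the fingers and lid_b above 0.5 N and horizontal distance between lid_b and pot below 0.02 m and z of lid_b in the frame of pot between 0.08 and 0.11 m), for 0.05 s.
At the end, for the whole second after the job is handed in: The 144 mm lid rests on the pot, step inside the mouth: 90 mm above the pot's origin within 4 mm, within 12 mm of its axis, flat on the rim within 0.06 rad, at rest. The pot stands upright (0.05 rad); it and the two other lids are within 40 mm of where they were (horizontal distance between lid_b and pot below 0.012 m and z of lid_b in the frame of pot between 0.086 and 0.094 m and angle between the z axis of lid_b and the z axis of pot, either way round below 0.06 rad and angle between pot's own z axis and vertical below 0.05 rad and distance of each of pot, lid_a, lid_c from where it was at the start of the episode below 0.04 m and linear speed of lid_b below 0.02 m/s); the robot touches nothing.
It fails at once if a wrong lid is shifted or taken away by more than 40 mm (distance of any of lid_a, lid_c from where it was at the start of the episode above 0.04 m).
It fails at once if the pot is pushed more than 40 mm or tipped by more than 0.3 rad (distance of pot from where it was at the start of the episode above 0.04 m or angle between pot's own z axis and vertical above 0.3 rad).
It also fails if it takes over 48 s, if anything falls off the work surface, if the arm or the gripper's body presses on something with over 40 N, if the wrist force passes 120 N, or if a joint passes its speed limit or range.

### The arm

A 6-joint arm with a two-finger parallel gripper is mounted at the origin on the work surface. World frame = base frame: x ahead of the robot, y to its left, z up, the work surface at z = 0. Lengths are in m, angles in rad, forces in N, time in s.
With the tool pointing down it reaches from about 0.25 to 0.725 m from the base axis. Payload 4 kg.
Tool frame: the origin (TCP) lies at the centre of the arm's flange, where the gripper is bolted on; the fingertips stand 173 mm ahead of it and the grasp point (between the pads) lies 155 mm ahead of it; x points along the fingers, z is the direction in which the jaws open and shut, and the axes are right-handed (so a half turn about x gives the same grasp; the last joint's range is limited). The gripper opens to 85 mm and grips with 20 to 120 N. Pads are 22 mm wide; open, the fingers measure 114 mm over their backs; the gripper's body (76 mm by 85 mm) begins 54 mm behind the grasp point. The pads swing forward as they close: fully open they stand 13 mm farther back than shut.
Start: joints at [-1.168, 0.241, 0.005, 1.335, 0, 1.571], TCP at [0.196, -0.46, 0.405] pointing down, gripper open.
Joint ranges: [-2.72, 2.72], [-1.05, 1.87], [-1.09, 1.28], [-1.99, 2.15], [-1.42, 1.44], [-3.14, 3.14]. Speed limits (rad/s): [2.79, 2.79, 3.14, 3.14, 3.14, 3.14].

### API

Orientations are given as a unit quaternion [x, y, z, w].
In Python, from workcell import bot gives the robot as it stands.
- The arm moves only by the tool arm_command, never from a script. Its argument "moves" is one flat list of numbers, 7 for each row, row after row: the shift along the tool's x, y, z in m, then the turn, a rotation vector about the tool's x, y, z in rad, then the closure, from -1 (fully open) to 1 (shut). A call has 1 to 20 rows; each row shifts and turns the pose as measured when the row begins, along the tool's axes as they then stand; what a row does not reach is not made up. A row lasts 1/12 s, in which the tool goes at most 41.7 mm and 7.16 degrees, less where a joint would pass 70% of its speed; a pose out of reach is approached as far as the arm can. A call with a gripper value outside its range is refused whole. The fingers move at their own pace and stop on an object; the grip force is fixed at half the most. Time passes only in rows, so rows that do not move let the fingers close. It gives the time, the measured TCP pose, the force and the opening at its end, in the units of the state.
- bot.get_obs(): the state, without advancing time (a new reading comes with each control period).
- bot.camera(name): name is "scene" or "top" or "wrist"; returns the picture (480x640x3 uint8, red, green, blue); there is no depth.
- bot.get_calibration(name): a dict with "mtx" (3x3 intrinsics, pixels), "world_from_camera" (4x4, takes a point from camera to world coordinates); the wrist camera has in their place "mount" (4x4, takes a point from camera to tool coordinates, whose origin is the TCP and whose axes are the tool frame's). Camera axes: x right, y up, looking along -z (the intrinsics and any distortion apply to the point x, -y, -z); pixel columns grow to the right and rows downward; lengths in m; the calibration is good to about 2 mm. A picture is of the moment at which its call begins: read the wrist's pose just before it. get_calibration takes no time and is no camera call.
- bot.job_done(): hands the job in, once; it reports no verdict.
The state is a dict: "clock": time; "joint_pos": joint angles; "joint_vel": joint speeds; "tau": joint torques, N m; "eef_pos": TCP position; "tool_rot": TCP orientation; "ft_force": force on the tool from outside, world axes, zero at the start; "ft_torque": the same for the moment, N m; "grip_width": finger opening in m.
Only numpy, scipy, OpenCV 4.12 (cv2) and the standard library are available. Lean on these libraries where they do the work, as an engineer would, in place of code of your own. Each camera call takes 0.05 s, during which the arm holds its last target.

## Working session

There is one attempt and no reset: what is moved stays moved. The work goes in short steps, Python scripts to look and compute and a tool call to move; the robot and the scene stay as the last step left them, time stands still between calls to the robot, and variables do not carry over. Pictures are saved under pics/ and viewed, and the job is handed in when it is done.

Besides the shell and the picture viewer there is one more tool, called after "Call:" as name(argument=value, ...) on one line, values as JSON. arm_command: Moves the arm, as the interface text tells. Its arguments: {"type":"object","properties":{"moves":{"type":"array"}},"required":["moves"]}

```bash
mkdir -p pics; ls; python3 - <<'E'
from workcell import bot
import cv2,numpy as np
np.set_printoptions(precision=4,suppress=True)
o=bot.get_obs();print(o)
for n in ("scene","top","wrist"):
    print(n,bot.get_calibration(n))
for n in ("scene","top"):
    cv2.imwrite(f"pics/{n}0.png",bot.camera(n)[...,::-1])
E
```

```text
pics
{'clock': 0.0, 'joint_pos': array([-1.168 ,  0.2415,  0.0037,  1.3352,  0.    ,  1.5708]), 'joint_vel': array([ 0.0009, -0.0013, -0.001 , -0.0014,  0.0017,  0.0019]), 'tau': array([  0.0001, -37.2317,  25.2408,   0.017 ,   0.    ,   0.    ]), 'eef_pos': array([ 0.1959, -0.4597,  0.4038]), 'tool_rot': array([ 0.3903,  0.5906, -0.3894,  0.5893]), 'ft_force': array([0.6985, 0.4491, 0.2481]), 'ft_torque': array([ 0.0339,  0.0003, -0.0017]), 'grip_width': 0.08525829614633264}
scene {'mtx': array([[505.754 ,   0.    , 319.9679],
       [  0.    , 505.754 , 236.8461],
       [  0.    ,   0.    ,   1.    ]]), 'world_from_camera': array([[-0.6561, -0.4663,  0.5934,  1.1483],
       [ 0.7545, -0.3883,  0.5291,  0.5552],
       [-0.0163,  0.7948,  0.6066,  0.6696],
       [ 0.    ,  0.    ,  0.    ,  1.    ]])}
top {'mtx': array([[570.7441,   0.    , 321.0806],
       [  0.    , 570.7441, 231.2197],
       [  0.    ,   0.    ,   1.    ]]), 'world_from_camera': array([[ 0.0029,  0.9932, -0.1163,  0.3543],
       [-1.    ,  0.003 ,  0.0003, -0.0043],
       [ 0.0007,  0.1163,  0.9932,  1.3687],
       [ 0.    ,  0.    ,  0.    ,  1.    ]])}
wrist {'mtx': array([[393.6743,   0.    , 314.9789],
       [  0.    , 393.6743, 241.9716],
       [  0.    ,   0.    ,   1.    ]]), 'mount': array([[ 0.0004,  0.2624, -0.965 ,  0.0312],
       [ 0.0014,  0.965 ,  0.2624,  0.0666],
       [ 1.    , -0.0014, -0.    , -0.0004],
       [ 0.    ,  0.    ,  0.    ,  1.    ]])}
```

View pics/top0.png

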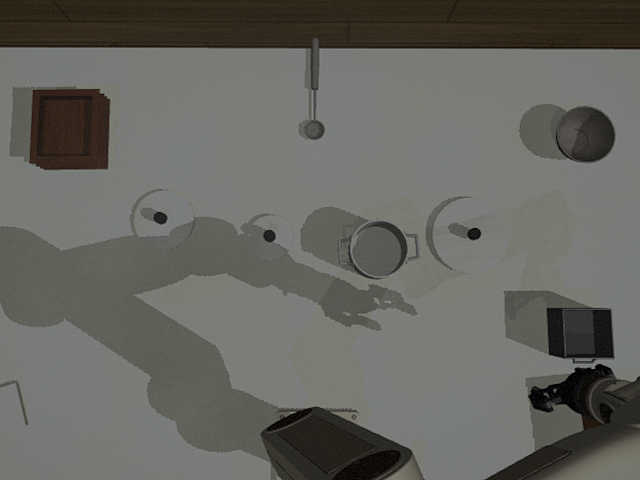

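View pics/scene0.png

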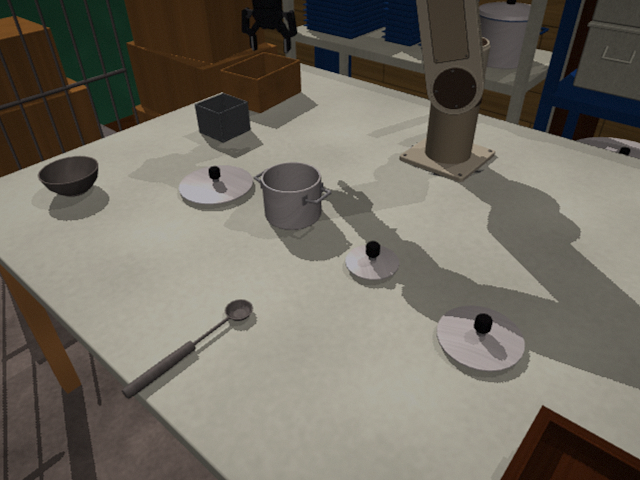

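The top view shows three lids: a 62 px lid at (160,217), a small one at (269,236) and a large one at (474,233), plus the pot at (379,249). At about 416 px/m, the 144 mm lid should be about 60 px wide, so the left one is lid_b. I'll measure it next.

```bash
cat > h.py <<'E'
from workcell import bot
import cv2,numpy as np
from scipy.spatial.transform import Rotation as R
np.set_printoptions(precision=4,suppress=True)
def cam(n,o=None):
    c=bot.get_calibration(n);K=c["mtx"]
    if "world_from_camera" in c:T=c["world_from_camera"]
    else:
        o=o or bot.get_obs();W=np.eye(4);W[:3,:3]=R.from_quat(o["tool_rot"]).as_matrix();W[:3,3]=o["eef_pos"];T=W@c["mount"]
    return K,T
def ray(K,T,p):
    d=np.linalg.inv(K)@[p[0],p[1],1];d=T[:3,:3]@(d*[1,-1,-1]);return T[:3,3],d
def onz(K,T,p,z):
    o,d=ray(K,T,p);return o+d*(z-o[2])/d[2]
def proj(K,T,X):
    q=(np.asarray(X)-T[:3,3])@T[:3,:3];q=q*[1,-1,-1];q=q@K.T;return q[...,:2]/q[...,2:]
def circ(c,r,z,n=120):
    a=np.linspace(0,2*np.pi,n);return np.c_[c[0]+r*np.cos(a),c[1]+r*np.sin(a),0*a+z]
E
python3 - <<'E'
from h import *
t=cv2.imread("pics/top0.png");s=cv2.imread("pics/scene0.png")
def blob(im,x,y,w,th):
    g=im[y-w:y+w,x-w:x+w].max(2);m=(g<th).astype(np.uint8)
    n,l,st,ce=cv2.connectedComponentsWithStats(m)
    i=1+np.argmax(st[1:,4]);return ce[i]+[x-w,y-w],st[i]
for nm,p,q in (("b",(160,217),(483,323)),("a",(269,236),(373,249)),("c",(474,233),(214,173))):
    a,sa=blob(t,*p,14,45);b,sb=blob(s,*q,16,45)
    Kt,Tt=cam("top");Ks,Ts=cam("scene")
    o1,d1=ray(Kt,Tt,a);o2,d2=ray(Ks,Ts,b)
    A=np.c_[d1,-d2];u=np.linalg.lstsq(A,o2-o1,rcond=None)[0]
    x1=o1+u[0]*d1;x2=o2+u[1]*d2
    print(nm,a,sa,b,sb,(x1+x2)/2,np.linalg.norm(x1-x2),"top z.043",onz(Kt,Tt,a,.043),"scene",onz(Ks,Ts,b,.043))
big=cv2.resize(t[180:300,110:430],None,fx=2.5,fy=2.5,interpolation=cv2.INTER_CUBIC)
cv2.imwrite("pics/t0z.png",cv2.convertScaleAbs(big,alpha=1.8))
cv2.imwrite("pics/s0z.png",cv2.convertScaleAbs(cv2.resize(s[150:240,240:345],None,fx=6,fy=6,interpolation=cv2.INTER_CUBIC),alpha=1.5))
E
```

```text
b [159.8696 217.4348] [  8   9  13  12 115] [482.6401 323.4014] [  7   7  18  20 289] [0.5413 0.3721 0.0439] 0.0022355820278164747 top z.043 [0.5409 0.3734 0.043 ] scene [0.5411 0.3709 0.043 ]
a [269.     235.3269] [  9   8  11  12 104] [372.5309 249.1753] [  9   8  14  18 194] [0.4998 0.1162 0.0441] 0.0015865199416056409 top z.043 [0.4995 0.1169 0.043 ] scene [0.4991 0.1147 0.043 ]
c [473.8475 233.4322] [  8   9  13  12 118] [214.1092 172.7059] [ 11  10  11  13 119] [ 0.5057 -0.3622  0.0433] 0.0009487736182255524 top z.043 [ 0.5054 -0.3619  0.043 ] scene [ 0.5056 -0.3631  0.043 ]
```

View pics/t0z.png

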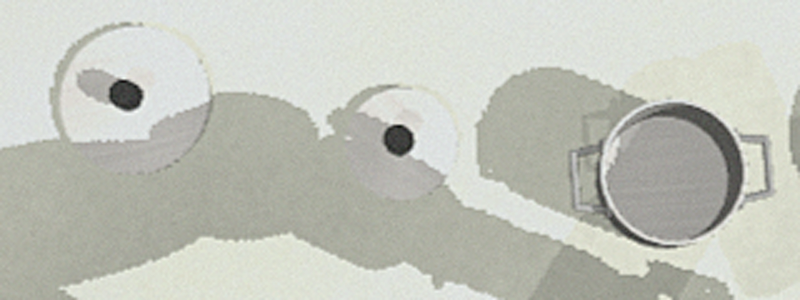

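```bash
python3 - <<'E'
from h import *
from scipy.optimize import minimize
from scipy.ndimage import map_coordinates as mc
for nm in ("top","scene"):
    im=cv2.cvtColor(cv2.imread(f"pics/{nm}0.png"),cv2.COLOR_BGR2GRAY).astype(float)
    K,T=cam(nm)
    def f(c,r=.064):
        p=proj(K,T,circ(c,r,.1));return mc(im,[p[:,1],p[:,0]],order=1).mean()
    c0=onz(*cam("top"),(378.4,249.2),.1);print(nm,c0)
    g=[(f((c0[0]+dx,c0[1]+dy))-f((c0[0]+dx,c0[1]+dy),.059),dx,dy) for dx in np.arange(-.015,.0151,.001) for dy in np.arange(-.015,.0151,.001)]
    g.sort(reverse=True);print(np.array(g[:4]),c0[:2]+np.array(g[0][1:]))
    c=c0[:2]+np.array(g[0][1:])
    k=5;x0,y0,w,h=(325,200,110,95) if nm=="top" else (240,150,110,95)
    big=cv2.convertScaleAbs(cv2.resize(cv2.imread(f"pics/{nm}0.png")[y0:y0+h,x0:x0+w],None,fx=k,fy=k),alpha=1.7)
    for r,z,col in ((.066,.1,(0,0,255)),(.062,.1,(0,255,0)),(.066,0,(255,0,0))):
        p=(proj(K,T,circ(c,r,z))-[x0,y0]+.5)*k
        cv2.polylines(big,[p.astype(np.int32)],True,col,1)
    cv2.imwrite(f"pics/fit_{nm}.png",big)
E
```

```text
top [ 0.4629 -0.1327  0.1   ]
[[48.8199  0.003  -0.002 ]
 [47.9781  0.002  -0.002 ]
 [46.9181  0.003  -0.003 ]
 [46.4892  0.002  -0.003 ]] [ 0.4659 -0.1347]
scene [ 0.4629 -0.1327  0.1   ]
[[61.7616  0.002  -0.005 ]
 [60.8664  0.002  -0.004 ]
 [59.6905  0.003  -0.004 ]
 [58.809   0.001  -0.005 ]] [ 0.4649 -0.1377]
```

View pics/fit_top.png

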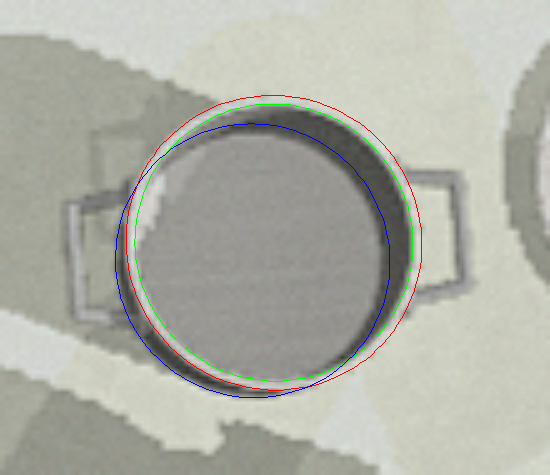

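View pics/fit_scene.png

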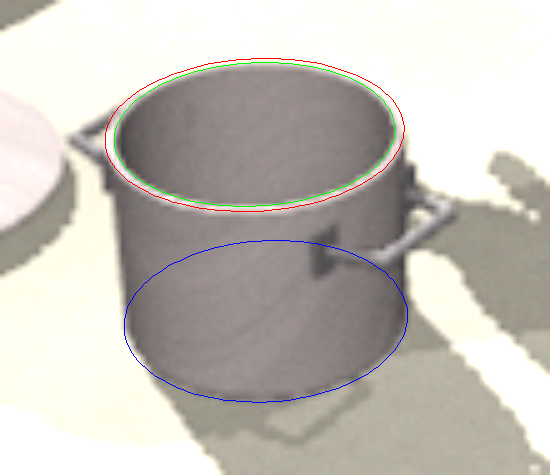

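The pot rim centre fits at (0.466,-0.135) from the top camera and (0.465,-0.138) from the scene camera, and both overlays match the rim. The lid_b knob is at about (0.541,0.372). The lid-to-pot displacement agrees between the cameras to about 1 mm.

```bash
python3 - <<'E'
from h import *
o=bot.get_obs();print(R.from_quat(o["tool_rot"]).as_matrix())
b=np.array([.541,.372]);p=o["eef_pos"][:2]
print(np.hypot(*b),np.arctan2(b[1],b[0]),np.hypot(*p),np.arctan2(p[1],p[0]))
E
```

```text
[[-0.0007  0.92    0.392 ]
 [ 0.0017  0.392  -0.92  ]
 [-1.     -0.     -0.0019]]
0.6565554051258736 0.6023657898122429 0.49976161649203016 -1.1680130970083844
```

Call:
arm_command(moves=[0,0.038,0.0,-0.075,0,0,-1,0,0.038,0.0,-0.075,0,0,-1,0,0.038,0.0,-0.075,0,0,-1,0,0.038,0.0,-0.075,0,0,-1])

```text
clock: 0.43
eef_pos: [0.3257, -0.3874, 0.4015]
tool_rot: [0.299, 0.643, -0.299, 0.639]
ft_force: [0.7, -0.8, 0.2]
grip_width: 0.0856
```

```bash
cat >> h.py <<'E'
def rel(x,y,z):
    o=bot.get_obs();M=R.from_quat(o["tool_rot"]).as_matrix();p=o["eef_pos"]
    print("t",o["clock"],"p",p,"th",np.arctan2(p[1],p[0]),"r",np.hypot(*p[:2]),"j",o["joint_pos"],"F",o["ft_force"],"w",o["grip_width"])
    print("R",M.ravel()); print("need tool shift",M.T@(np.array([x,y,z])-p), "tilt rotvec", np.cross(M[:,0],[0,0,-1])@M)
E
python3 -c "
from h import *
rel(.541,.372,.4)"
```

```text
t 0.4333 p [ 0.3257 -0.3874  0.4015] th -0.8717103664013119 r 0.5061593986111964 j [-0.8712  0.2566  0.0176  1.3371 -0.002   1.5728] F [ 0.6713 -0.8002  0.2015] w 0.0856419311924597
R [-0.005   0.7664  0.6423  0.0027  0.6424 -0.7664 -1.     -0.002  -0.0053]
need tool shift [ 0.0025  0.6528 -0.4437] tilt rotvec [ 0.     -0.0053  0.002 ]
```

Call:
arm_command(moves=[0,0.04,0.004,-0.073,0,0,-1,0,0.04,0.004,-0.073,0,0,-1,0,0.04,0.004,-0.073,0,0,-1,0,0.04,0.004,-0.073,0,0,-1,0,0.04,0.005,-0.072,0,0,-1,0,0.04,0.005,-0.072,0,0,-1,0,0.04,0.006,-0.07,0,0,-1,0,0.04,0.006,-0.07,0,0,-1,0,0.04,0.006,-0.07,0,0,-1,0,0.04,0.006,-0.07,0,0,-1,0,0.04,0.006,-0.07,0,0,-1,0,0.04,0.006,-0.07,0,0,-1,0,0.04,0.006,-0.068,0,0,-1,0,0.04,0.006,-0.068,0,0,-1,0,0.04,0.006,-0.068,0,0,-1,0,0.04,0.006,-0.068,0,0,-1])

```text
clock: 1.77
eef_pos: [0.5999, 0.1832, 0.3897]
tool_rot: [-0.106, 0.705, 0.111, 0.692]
ft_force: [1.3, -0.1, -0.3]
grip_width: 0.0855
```

```bash
python3 -c "
from h import *
rel(.541,.372,.32)"
```

```text
t 1.7667 p [0.5999 0.1832 0.3897] th 0.296422726438248 r 0.6272279210236636 j [0.2946 0.5145 0.3686 1.4418 0.0088 1.5568] F [ 1.2719 -0.0748 -0.3153] w 0.0854691210947441
R [-0.0188 -0.3036  0.9526  0.0035  0.9528  0.3037 -0.9998  0.009  -0.0168]
need tool shift [0.0714 0.1971 0.0024] tilt rotvec [ 0.     -0.0168 -0.009 ]
```

Call:
arm_command(moves=[0.012,0.035,0,0,-0.005,-0.003,-1,0.012,0.035,0,0,-0.005,-0.003,-1,0.012,0.035,0,0,-0.005,-0.003,-1,0.012,0.035,0,0,-0.002,0,-1,0.012,0.035,0,0,0,0,-1,0.01,0.02,0,0,0,0,-1,0,0,0,0,0,0,-1])

```text
clock: 2.35
eef_pos: [0.533, 0.3865, 0.3121]
tool_rot: [-0.114, 0.699, 0.113, 0.697]
ft_force: [-0.4, 0.4, -0.8]
grip_width: 0.0857
```

```bash
python3 - <<'E'
from h import *
rel(.541,.372,.2)
o=bot.get_obs();im=bot.camera("wrist")[...,::-1].copy()
K,T=cam("wrist",o)
for r,z,c in ((.014,.043,(0,0,255)),(.072,.0115,(0,255,0))):
    cv2.polylines(im,[proj(K,T,circ((.541,.372),r,z)).astype(np.int32)],True,c,1)
cv2.imwrite("pics/w1.png",cv2.convertScaleAbs(im,alpha=1.5))
E
```

```text
t 2.35 p [0.533  0.3865 0.3121] th 0.6273855228376746 r 0.658391018074591 j [0.6271 0.6068 0.3218 1.2891 0.0012 1.8756] F [-0.3533  0.3512 -0.7713] w 0.08569154663018341
R [-0.0034 -0.3168  0.9485 -0.0009  0.9485  0.3168 -1.      0.0002 -0.0035]
need tool shift [ 0.1121 -0.0163  0.0034] tilt rotvec [ 0.     -0.0035 -0.0002]
```

View pics/w1.png

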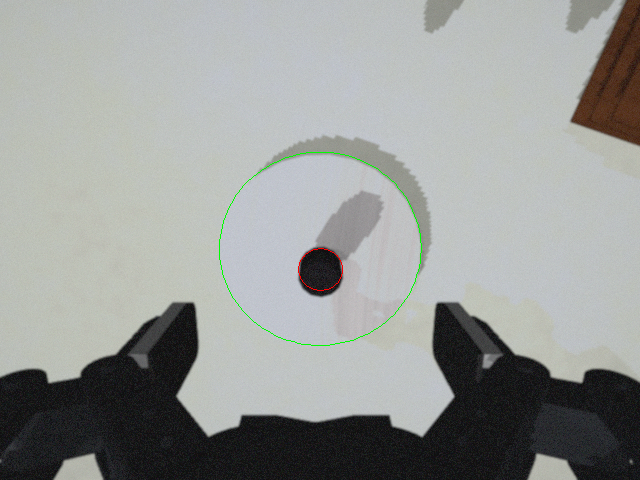

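The wrist view agrees: the 144 mm circle matches the disc, with the knob at (320,270). I'll centre and descend.

Call:
arm_command(moves=[0.01,-0.012,0.003,0,-0.003,0,-1,0.02,-0.004,0,0,0,0,-1,0.02,0,0,0,0,0,-1,0.02,0,0,0,0,0,-1,0,0,0,0,0,0,-1,0,0,0,0,0,0,-1])

```text
clock: 2.9
eef_pos: [0.5448, 0.3659, 0.2433]
tool_rot: [-0.113, 0.697, 0.111, 0.7]
ft_force: [1.0, -0.3, 0.3]
grip_width: 0.0853
```

```bash
python3 -c "
from h import *
rel(.541,.372,.2)"
```

```text
t 2.9 p [0.5448 0.3659 0.2433] th 0.5914460290770639 r 0.6562635526608755 j [ 0.5922  0.6487  0.2099  1.1298 -0.0039  1.8458] F [ 1.032  -0.2943  0.2699] w 0.08527806296670486
R [ 0.004  -0.3119  0.9501 -0.002   0.9501  0.3119 -1.     -0.0032  0.0032]
need tool shift [ 0.0433  0.0071 -0.0018] tilt rotvec [0.     0.0032 0.0032]
```

Call:
arm_command(moves=[0.008,0.004,-0.001,0,0.003,0.003,-1,0.012,0.003,-0.001,0,0,0,-1,0.012,0,0,0,0,0,-1,0.008,0,0,0,0,0,-1,0,0,0,0,0,0,-1,0,0,0,0,0,0,-1])

```text
clock: 3.4
eef_pos: [0.5427, 0.3715, 0.2041]
tool_rot: [-0.11, 0.696, 0.112, 0.7]
ft_force: [-0.6, 0.2, 0.3]
grip_width: 0.0855
```

```bash
python3 -c "
from h import *
rel(.541,.372,.2)"
```

```text
t 3.4 p [0.5427 0.3715 0.2041] th 0.6002769898509793 r 0.6577094864629149 j [ 0.6003  0.6855  0.1671  1.0461 -0.0003  1.8567] F [-0.6007  0.2018  0.3454] w 0.08552489758504599
R [ 0.0054 -0.3093  0.9509  0.0033  0.951   0.3093 -1.      0.0015  0.0062]
need tool shift [ 0.0041  0.001  -0.0015] tilt rotvec [ 0.      0.0062 -0.0015]
```

Call:
arm_command(moves=[0.004,0.001,-0.002,0,0.006,0,-1,0,0,0,0,0,0,-1,0,0,0,0,0,0,1,0,0,0,0,0,0,1,0,0,0,0,0,0,1,0,0,0,0,0,0,1,0,0,0,0,0,0,1,0,0,0,0,0,0,1,0,0,0,0,0,0,1,0,0,0,0,0,0,1,0,0,0,0,0,0,1,0,0,0,0,0,0,1])

```text
clock: 4.4
eef_pos: [0.5406, 0.3727, 0.2016]
tool_rot: [-0.11, 0.698, 0.112, 0.699]
ft_force: [0.1, -0.9, 0.6]
grip_width: 0.0261
```

```bash
python3 - <<'E'
from h import *
rel(.541,.372,.2)
im=bot.camera("wrist")[...,::-1].copy()
cv2.imwrite("pics/w2.png",cv2.convertScaleAbs(im,alpha=1.5))
E
```

```text
t 4.4 p [0.5406 0.3727 0.2016] th 0.6035136660497313 r 0.6566110395983518 j [0.6031 0.6875 0.1637 1.0443 0.0018 1.8588] F [ 0.0898 -0.9349  0.6421] w 0.02612844398753978
R [ 0.0012 -0.3099  0.9508  0.003   0.9508  0.3099 -1.      0.0025  0.002 ]
need tool shift [ 0.0016 -0.0007  0.0002] tilt rotvec [ 0.      0.002  -0.0025]
```

View pics/w2.png

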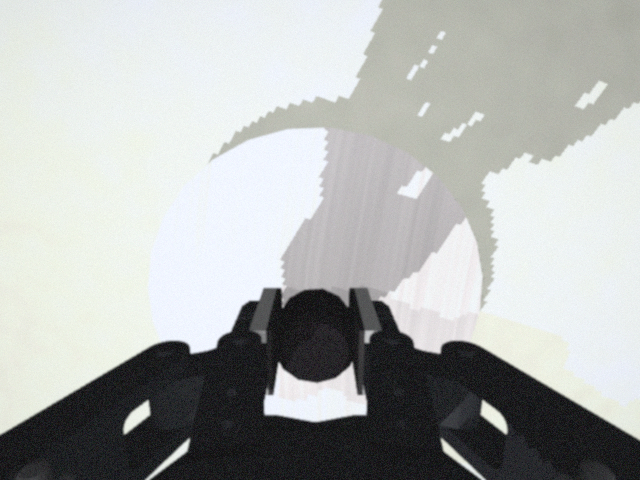

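The pads straddle the knob at (315,335) and the width is 26 mm. I'll lift in stages.

Call:
arm_command(moves=[0,0,0,0,0,0,1,0,0,0,0,0,0,1,-0.005,0,0,0,0,0,1,-0.01,0,0,0,0,0,1,-0.02,0,0,0,0,0,1,-0.03,0,0,0,0,0,1,-0.03,0,0,0,0,0,1,-0.03,0,0,0,0,0,1,-0.03,0,0,0,0,0,1,-0.02,0,0,0,0,0,1,0,0,0,0,0,0,1])

```text
clock: 5.37
eef_pos: [0.5386, 0.3707, 0.3822]
tool_rot: [-0.112, 0.702, 0.109, 0.694]
ft_force: [0.8, 0.1, -1.3]
grip_width: 0.026
```

```bash
python3 - <<'E'
from h import *
rel(.4655,-.136,.38)
cv2.imwrite("pics/s3.png",cv2.convertScaleAbs(bot.camera("scene")[...,::-1],alpha=1.5))
E
```

```text
t 5.3667 p [0.5386 0.3707 0.3822] th 0.602825849128886 r 0.653833123657231 j [0.6026 0.5728 0.4459 1.456  0.0012 1.8583] F [ 0.7627  0.0818 -1.2595] w 0.025985000966849726
R [-0.0106 -0.3098  0.9507 -0.0058  0.9508  0.3098 -0.9999 -0.0022 -0.0119]
need tool shift [ 0.0059 -0.4591 -0.2264] tilt rotvec [ 0.     -0.0119  0.0022]
```

View pics/s3.png

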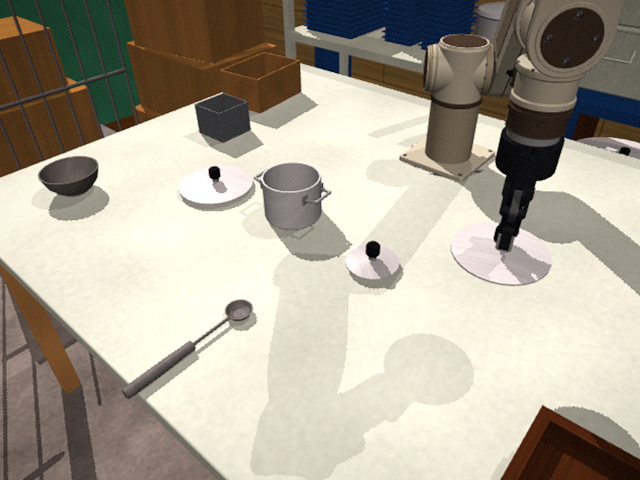

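The lid is lifted cleanly and level. Next, transit to above the pot.

Call:
arm_command(moves=[0,-0.009,-0.0045,0,-0.004,0.001,1,0,-0.018,-0.009,0,-0.004,0.001,1,0,-0.027,-0.0133,0,-0.003,0,1,0,-0.027,-0.0133,0,0,0,1,0,-0.027,-0.0133,0,0,0,1,0,-0.027,-0.0133,0,0,0,1,0,-0.027,-0.0133,0,0,0,1,0,-0.027,-0.0133,0,0,0,1,0,-0.027,-0.0133,0,0,0,1,0,-0.027,-0.0133,0,0,0,1,0,-0.027,-0.0133,0,0,0,1,0,-0.027,-0.0133,0,0,0,1,0,-0.027,-0.0133,0,0,0,1,0,-0.027,-0.0133,0,0,0,1,0,-0.02,-0.01,0,0,0,1,0,-0.012,-0.006,0,0,0,1,0,0,0,0,0,0,1,0,0,0,0,0,0,1])

```text
clock: 6.92
eef_pos: [0.4517, -0.0806, 0.3442]
tool_rot: [-0.112, 0.723, 0.108, 0.673]
ft_force: [-0.6, 0.7, -2.2]
grip_width: 0.0257
```

```bash
python3 -c "
from h import *
rel(.4655,-.136,.36)"
```

```text
t 6.9167 p [ 0.4517 -0.0806  0.3442] th -0.17658406208750646 r 0.45886074489381007 j [-0.1684  0.2268 -0.1764  1.2334 -0.0287  1.09  ] F [-0.5673  0.6503 -2.1629] w 0.02565761780768572
R [-0.0696 -0.308   0.9488 -0.0173  0.9514  0.3076 -0.9974  0.005  -0.0715]
need tool shift [-0.0157 -0.0569 -0.0051] tilt rotvec [ 0.     -0.0715 -0.005 ]
```

Call:
arm_command(moves=[-0.01,0,0,0,-0.025,-0.002,1,-0.008,-0.01,0,0,-0.025,-0.002,1,0,-0.015,0,0,-0.02,0,1,0,-0.015,0,0,0,0,1,0,-0.012,0,0,0,0,1,0,0,0,0,0,0,1,0,0,0,0,0,0,1])

```text
clock: 7.5
eef_pos: [0.4694, -0.1295, 0.3633]
tool_rot: [-0.113, 0.696, 0.114, 0.7]
ft_force: [-0.3, 0.3, -3.5]
grip_width: 0.0258
```

```bash
python3 -c "
from h import *
rel(.4655,-.136,.34)"
```

```text
t 7.5 p [ 0.4694 -0.1295  0.3633] th -0.26920356312864074 r 0.48695972378300895 j [-0.2703  0.2355 -0.1116  1.2191  0.0042  0.9786] F [-0.3115  0.3489 -3.5058] w 0.025837705623804476
R [ 0.0056 -0.3163  0.9486  0.0028  0.9486  0.3163 -1.      0.0009  0.0062]
need tool shift [ 0.0232 -0.0049 -0.0059] tilt rotvec [ 0.      0.0062 -0.0009]
```

Call:
arm_command(moves=[0.008,-0.0025,-0.003,0,0.003,0,1,0.01,-0.0025,-0.003,0,0.003,0,1,0.008,0,0,0,0,0,1,0,0,0,0,0,0,1,0,0,0,0,0,0,1])

```text
clock: 7.92
eef_pos: [0.4645, -0.135, 0.334]
tool_rot: [-0.113, 0.698, 0.115, 0.697]
ft_force: [0.2, 0.4, -2.1]
grip_width: 0.026
```

```bash
python3 - <<'E'
from h import *
rel(.4655,-.136,.29)
K,T=cam("top")
for nm in ("top","scene"):
    K,T=cam(nm);im=cv2.convertScaleAbs(bot.camera(nm)[...,::-1],alpha=1.6)
    c=(.4655,-.136);k=5
    o=bot.get_obs();M=R.from_quat(o["tool_rot"]).as_matrix();p=o["eef_pos"]+.155*M[:,0];dz=o["eef_pos"][2]-.2016
    x0,y0,w,h=(320,195,130,110) if nm=="top" else (230,110,130,125)
    big=cv2.resize(im[y0:y0+h,x0:x0+w],None,fx=k,fy=k)
    for cc,r,z,col in ((c,.066,.1,(0,0,255)),(p,.072,.0115+dz,(0,255,0))):
        q=(proj(K,T,circ(cc,r,z))-[x0,y0]+.5)*k
        cv2.polylines(big,[q.astype(np.int32)],True,col,1)
    cv2.imwrite(f"pics/p4_{nm}.png",big[:600])
E
```

```text
t 7.9167 p [ 0.4645 -0.135   0.334 ] th -0.2828693436405433 r 0.48367905345033885 j [-0.2833  0.2536 -0.1676  1.1519  0.0015  0.9627] F [ 0.1896  0.3604 -2.0556] w 0.02603734757014569
R [-0.0019 -0.3191  0.9477  0.0021  0.9477  0.3191 -1.      0.0026 -0.0011]
need tool shift [ 0.044  -0.0014  0.0007] tilt rotvec [ 0.     -0.0011 -0.0026]
```

View pics/p4_top.png

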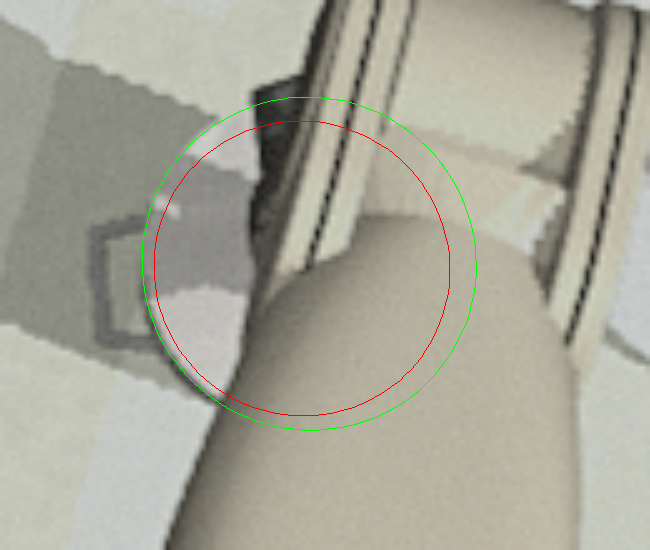

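View pics/p4_scene.png

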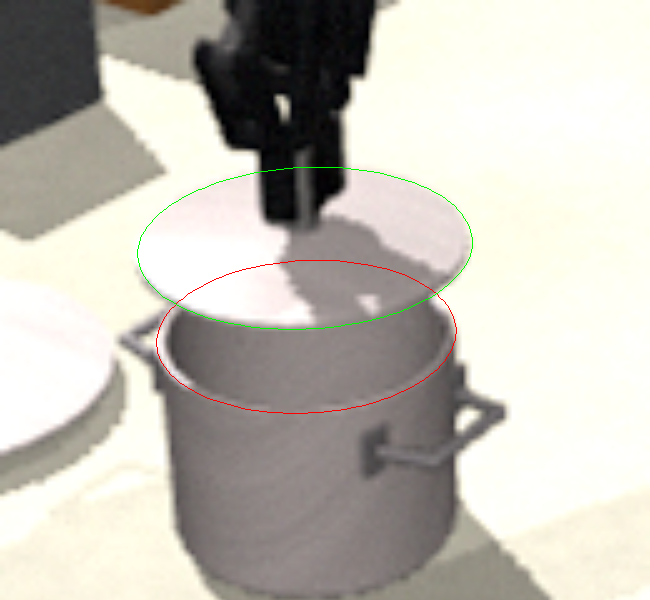

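The held lid matches its predicted circle (green), and the pot (red) has not moved. The two are concentric to about 2 mm, so I'll lower.

Call:
arm_command(moves=[0.008,-0.001,0.001,0,0,0,1,0.01,0,0,0,0,0,1,0.01,0,0,0,0,0,1,0.006,0,0,0,0,0,1,0,0,0,0,0,0,1,0,0,0,0,0,0,1])

```text
clock: 8.52
eef_pos: [0.4672, -0.1353, 0.299]
tool_rot: [-0.115, 0.697, 0.115, 0.699]
ft_force: [0.0, 0.1, -2.3]
grip_width: 0.0258
```

```bash
python3 -c "
from h import *
rel(.4655,-.136,.2916)"
```

```text
t 8.5167 p [ 0.4672 -0.1353  0.299 ] th -0.28194076129238127 r 0.48645304471282813 j [-0.2824  0.2877 -0.2197  1.0612  0.0017  0.9623] F [ 0.0127  0.088  -2.2772] w 0.025793496052814256
R [ 0.0025 -0.3204  0.9473  0.001   0.9473  0.3204 -1.      0.0002  0.0027]
need tool shift [ 0.0074 -0.0001 -0.0019] tilt rotvec [ 0.      0.0027 -0.0002]
```

Call:
arm_command(moves=[0.002,0,-0.0015,0,0.002,0,1,0.002,0,0,0,0,0,1,0.0015,0,0,0,0,0,1,0,0,0,0,0,0,1,0,0,0,0,0,0,1])

```text
clock: 8.93
eef_pos: [0.4664, -0.136, 0.2944]
tool_rot: [-0.115, 0.697, 0.115, 0.699]
ft_force: [0.1, -0.3, -2.5]
grip_width: 0.026
```

```bash
python3 -c "
from h import *
rel(.4655,-.136,.2916)"
```

```text
t 8.9333 p [ 0.4664 -0.136   0.2944] th -0.2837587430945722 r 0.4858295600916679 j [-0.2839  0.2907 -0.2289  1.048   0.0005  0.9606] F [ 0.144  -0.315  -2.4806] w 0.026009480227916406
R [ 0.0031 -0.3205  0.9472 -0.0004  0.9472  0.3205 -1.     -0.0014  0.0028]
need tool shift [ 0.0028  0.0003 -0.0009] tilt rotvec [0.     0.0028 0.0014]
```

Call:
arm_command(moves=[0.0015,0,-0.0005,0,0.002,0.001,1,0.001,0,0,0,0,0,1,0,0,0,0,0,0,1,0,0,0,0,0,0,1])

```text
clock: 9.27
eef_pos: [0.4661, -0.1363, 0.2922]
tool_rot: [-0.115, 0.697, 0.115, 0.698]
ft_force: [-0.8, -0.5, -2.8]
grip_width: 0.0258
```

```bash
python3 -c "
from h import *
rel(.4655,-.136,.2916)"
```

```text
t 9.2667 p [ 0.4661 -0.1363  0.2922] th -0.28453928213727814 r 0.48560194074937346 j [-0.2846  0.2929 -0.2321  1.0438  0.0001  0.9601] F [-0.8422 -0.4722 -2.7636] w 0.025761697382051467
R [ 0.0019 -0.3204  0.9473 -0.0005  0.9473  0.3204 -1.     -0.0011  0.0017]
need tool shift [ 0.0006  0.0005 -0.0004] tilt rotvec [-0.      0.0017  0.0011]
```

Not in contact yet, so I'll use small downward steps until the load transfers.

Call:
arm_command(moves=[0.001,0,0,0,0,0,1,0,0,0,0,0,0,1])

```text
clock: 9.43
eef_pos: [0.4662, -0.1364, 0.2916]
tool_rot: [-0.115, 0.697, 0.114, 0.699]
ft_force: [-0.8, 0.1, -2.4]
grip_width: 0.0255
```

Call:
arm_command(moves=[0.001,0,0,0,0,0,1,0,0,0,0,0,0,1])

```text
clock: 9.6
eef_pos: [0.4662, -0.1363, 0.2917]
tool_rot: [-0.115, 0.697, 0.114, 0.699]
ft_force: [0.3, -0.0, -2.3]
grip_width: 0.0257
```

Call:
arm_command(moves=[0.0015,0,0,0,0,0,1,0,0,0,0,0,0,1,0,0,0,0,0,0,1])

```text
clock: 9.85
eef_pos: [0.4663, -0.1364, 0.2918]
tool_rot: [-0.116, 0.696, 0.114, 0.699]
ft_force: [0.5, -0.1, -2.0]
grip_width: 0.0258
```

Call:
arm_command(moves=[0.0015,0,0,0,0,0,1,0,0,0,0,0,0,1,0,0,0,0,0,0,1])

```text
clock: 10.1
eef_pos: [0.4663, -0.1363, 0.2917]
tool_rot: [-0.116, 0.696, 0.114, 0.7]
ft_force: [-0.1, 0.0, 0.6]
grip_width: 0.0259
```

The load has transferred: Fz went from -2.5 to +0.6 and z stopped at the predicted seat height. A quick look before releasing.

```bash
python3 - <<'E'
from h import *
rel(.4655,-.136,.2916)
im=cv2.convertScaleAbs(bot.camera("scene")[...,::-1],alpha=1.6)
cv2.imwrite("pics/s5.png",cv2.resize(im[110:235,230:360],None,fx=4.8,fy=4.8,interpolation=cv2.INTER_CUBIC))
E
```

```text
t 10.1 p [ 0.4663 -0.1363  0.2917] th -0.2844808574927977 r 0.4857936773182311 j [-0.2844  0.2918 -0.2353  1.0369 -0.0003  0.9602] F [-0.0673  0.0283  0.6146] w 0.0259470928173304
R [ 0.0065 -0.3204  0.9473 -0.0023  0.9473  0.3204 -1.     -0.0042  0.0054]
need tool shift [ 0.0001  0.0006 -0.0006] tilt rotvec [-0.      0.0054  0.0042]
```

View pics/s5.png

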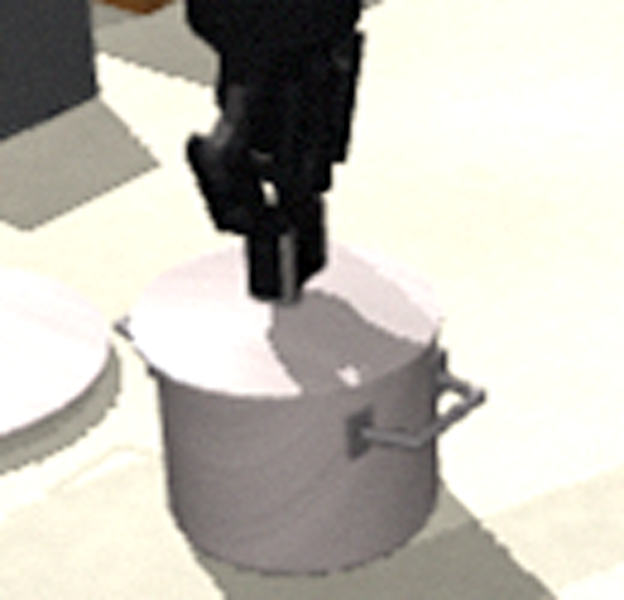

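The lid covers the rim all round with no gap. Releasing now.

Call:
arm_command(moves=[0,0,0,0,0,0,0.2,0,0,0,0,0,0,-0.2,0,0,0,0,0,0,-0.6,0,0,0,0,0,0,-1,0,0,0,0,0,0,-1,0,0,0,0,0,0,-1,0,0,0,0,0,0,-1,0,0,0,0,0,0,-1,0,0,0,0,0,0,-1,0,0,0,0,0,0,-1])

```text
clock: 10.98
eef_pos: [0.4674, -0.1367, 0.2913]
tool_rot: [-0.116, 0.695, 0.113, 0.701]
ft_force: [0.1, -0.3, -0.1]
grip_width: 0.0854
```

Call:
arm_command(moves=[-0.008,0,0,0,0,0,-1,-0.015,0,0,0,0,0,-1,-0.025,0,0,0,0,0,-1,-0.03,0,0,0,0,0,-1,-0.03,0,0,0,0,0,-1,0,0,0,0,0,0,-1,0,-0.03,-0.02,0,0,0,-1,0,-0.03,-0.02,0,0,0,-1,0,-0.03,-0.02,0,0,0,-1,0,-0.03,-0.02,0,0,0,-1,0,-0.03,-0.02,0,0,0,-1,0,-0.03,-0.02,0,0,0,-1,0,0,0,0,0,0,-1,0,0,0,0,0,0,-1])

```text
clock: 12.15
eef_pos: [0.4091, -0.3526, 0.4112]
tool_rot: [-0.121, 0.692, 0.114, 0.702]
ft_force: [1.0, 0.1, 0.7]
grip_width: 0.0851
```

```bash
python3 - <<'E'
from h import *
rel(.4655,-.136,.2916)
for nm in ("top","scene"):
    K,T=cam(nm);im=cv2.convertScaleAbs(bot.camera(nm)[...,::-1],alpha=1.6)
    c=(.4655,-.136);k=5
    cv2.imwrite(f"pics/full6_{nm}.png",im)
    x0,y0,w,h=(320,195,130,110) if nm=="top" else (230,130,130,105)
    big=cv2.resize(im[y0:y0+h,x0:x0+w],None,fx=k,fy=k)
    for cc,r,z,col in ((c,.066,0,(255,0,0)),(c,.072,.1015,(0,255,0)),(c,.014,.133,(0,0,255))):
        q=(proj(K,T,circ(cc,r,z))-[x0,y0]+.5)*k
        cv2.polylines(big,[q.astype(np.int32)],True,col,1)
    cv2.imwrite(f"pics/p6_{nm}.png",big)
E
```

```text
t 12.15 p [ 0.4091 -0.3526  0.4112] th -0.7113123197904292 r 0.5400956968447321 j [-0.7126  0.3105  0.1161  1.3599  0.0052  0.5241] F [1.0092 0.1118 0.7194] w 0.08514191632069829
R [ 0.0159 -0.3279  0.9446 -0.0069  0.9446  0.328  -0.9999 -0.0117  0.0127]
need tool shift [0.119  0.1875 0.1228] tilt rotvec [-0.      0.0127  0.0117]
```

View pics/p6_top.png

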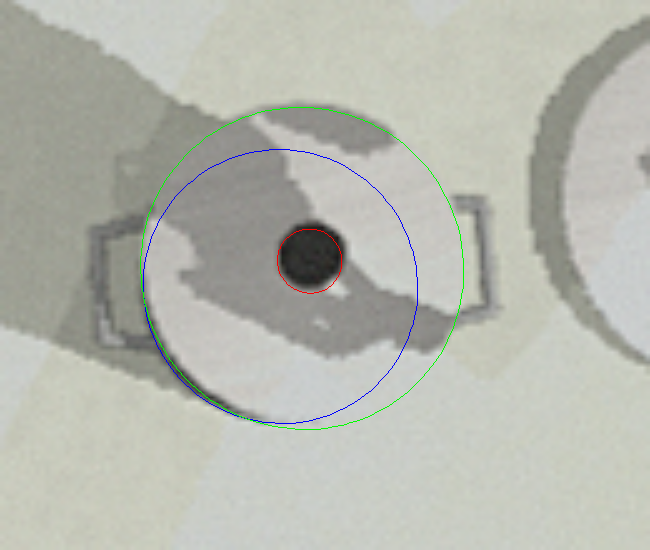

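View pics/p6_scene.png

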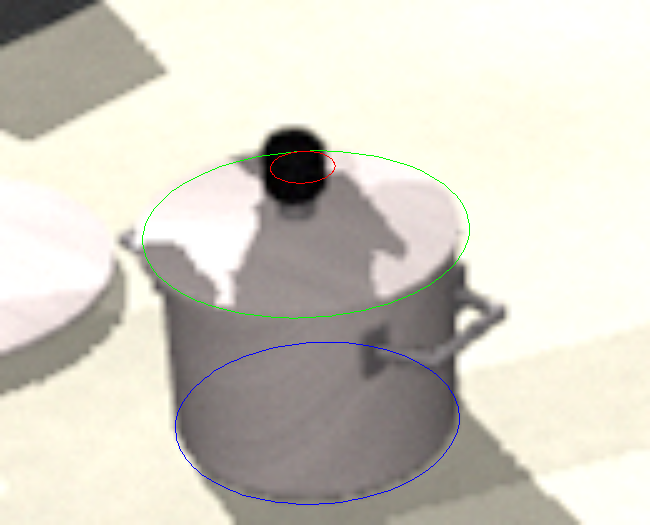

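View pics/full6_scene.png

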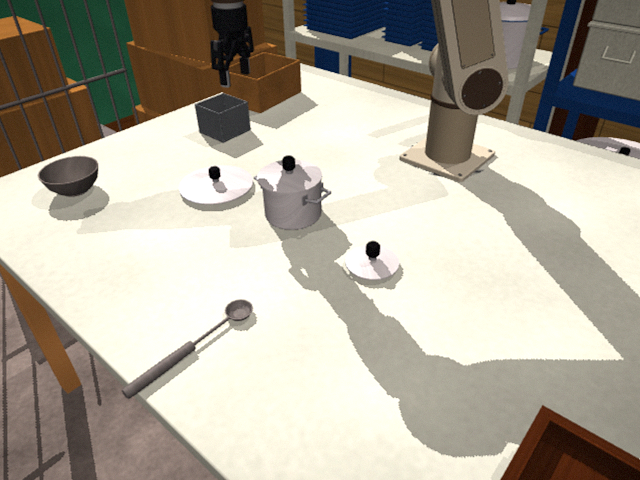

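The knob and disc edge show the same 2–3 mm offset from the prediction, so the lid is shifted, not tilted. The pot and the other lids look unmoved. Handing in.

```bash
python3 -c "
from workcell import bot
print(bot.job_done())"
```

```text
the job is handed in; nothing more can be done
None
```

I picked lid_b (144 mm) as the one that fits and took it by its knob. I lowered it onto the pot until the pot carried its weight, then let go, backed off and handed in at about 12 s of the 48 s allowed. The hand-in gives no verdict.

- **Contact:** the force on the wrist went from -2.5 N to +0.6 N, with the tool at 0.2917 m. The expected seat height was 0.2916 m. The gripper was still closed on the knob until then.
- **Seating:** in the last pictures the disc covers the rim all round. The knob and disc edge both sit 2–3 mm from where I predicted, in the same direction. That means a small shift rather than a tilt, and it is within the 12 mm limit.
- **Other objects:** the pot and the two other lids look unmoved. I checked this by eye and did not remeasure the two lids.
- **Disagreements:** the two fixed cameras differed by 2–3 mm on absolute position, but agreed to about 1 mm on the lid-to-pot distance. The tool also tilted by about 0.07 rad on the way to the pot. I corrected this before lowering.

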